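# Offer up the matching hinge leaf and hold it for the pin

## Robot

A 6-joint arm with a two-finger parallel gripper is mounted at the origin on the work surface. World frame = base frame: x ahead of the robot, y to its left, z up, the work surface at z = 0. Lengths are in m, angles in rad, forces in N, time in s.
With the tool pointing down it reaches from about 0.325 to 0.775 m from the base axis. Payload 5.5 kg.
Tool frame: the origin (TCP) lies on the centre line of the jaws, within the pads' length; the fingertips stand 14 mm ahead of it and the grasp point (between the pads) lies 5 mm behind it; z points along the fingers, y is the line along which they close (so a half turn about z gives the same grasp; the last joint's range is limited). The gripper opens to 88 mm and grips with 3 to 60 N. Pads are 20 mm wide; open, the fingers measure 115 mm over their backs; the gripper's body (75 mm by 178 mm) begins 61 mm behind the grasp point.
Start: joints at [-0.057, 0.091, 1.231, -0, 1.82, -0.057], TCP at [0.6, -0, 0.237] pointing down, gripper open.
Joint ranges: [-2.87, 2.87], [-0.86, 2.18], [0.17, 2.46], [-1.51, 4.65], [0.06, 2.69], [-2.65, 2.65]. Speed limits (rad/s): [2.57, 2.57, 3.01, 3.14, 3.14, 3.14].

## Interface

Orientations are given as a unit quaternion [x, y, z, w].
In Python, from workcell import ctrl, viewer gives the robot as it stands.
- The arm moves only by the tool move_arm, never from a script. Its argument "deltas" is a list of rows, each an object of numbers: "x", "y", "z": the shift along the tool's x, y, z in m; "ax", "ay", "az": the turn, a rotation vector about the tool's x, y, z in rad. A call has 1 to 20 rows; each row is the pose to reach, as a shift and turn from the pose commanded when the call began, along the tool's axes at that moment; what a row does not reach only later rows make up. A row lasts 1/10 s, in which the tool goes at most 50 mm and 8.59 degrees, less where a joint would pass 70% of its speed; a pose out of reach is approached as far as the arm can. A call with a gripper value outside its range is refused whole. "gripper" is the closure, from 0 (fully open) to 1 (shut), set as the call begins (left out, the last holds). The fingers move at their own pace and stop on an object; "force" is the grip in N (left out, the last holds). Time passes only in rows, so rows that repeat a pose let the fingers close. It gives the time, the measured TCP pose, the force, the opening and the grip force at its end, in the units of the state.
- ctrl.get_state(): the state, without advancing time (a new reading comes with each control period).
- viewer.snapshot(name): name is "scene" or "side" or "wrist"; returns the picture (420x560x3 uint8, blue, green, red); there is no depth.
- viewer.calibration(name): a dict with "camera_matrix" (3x3 intrinsics, pixels), "rvec" (rotation vector, rad) and "tvec" (3), from world to camera coordinates, as OpenCV has them. Camera axes: x right, y down, z forward; pixel columns grow to the right and rows downward; lengths in m; the calibration is good to about 2 mm. A picture is of the moment at which its call begins: read the wrist's pose just before it. calibration takes no time and is no camera call; for the wrist camera it gives the pose at the moment of the call.
- ctrl.finish_job(): hands the job in; it is judged then, once.
The state is a dict: "time": time; "joints": joint angles; "joint_velocities": joint speeds; "effort": joint torques, N m; "position": TCP position; "tcp_rot": TCP orientation; "ft_force": force on the tool from outside, world axes, zero at the start; "ft_torque": the same for the moment, N m; "grip_width": opening from 0.0 (shut) to 1.0 (fully open); "gripper_force": force on a finger pad.
Only numpy, scipy, OpenCV 4.12 (cv2) and the standard library are available. Lean on these libraries where they do the work, as an engineer would, in place of code of your own. Each camera call takes 0.05 s, during which the arm holds its last target. There are 200 camera calls.

## Task

Two loose brass hinge leaves lie on the steel bench blocks: pick up the one whose knuckles fit the gaps of the leaf screwed to the wooden jamb block in the vice. Offer it up to that leaf, opened out flat and level with it, so that its knuckles sit in the gaps without being forced and all the bores line up as one straight hole for the pin, and hold it steady there for at least three seconds, carried by the gripper alone and not pressed against the other leaf. Finish while still holding it in line (do not let go), and leave the other leaf, the tray of pins, the brush and the doming block where they are.

Things in the scene. Friction and masses are not known exactly. Their poses are not given: they have to be found in the camera images.
- jamb: Grey drill-press vice, fixed, gripping a hardwood jamb block (70 mm in x, 76 in y, top at z 84) with a brass hinge leaf screwed on top. Origin on the bench under the block's middle; z up; -x is the side where the barrel looks out, towards the robot. Front jaw: to x -55, 78 wide, top z 58; base to x -70, 24 high; screw and handle to x 162, 53 high; stop strip on the block: x 12 to 35, 12 high.
- jamb_leaf (a point): Middle of the screwed leaf's bore axis (jamb frame -46, 0, 91.5 mm; axes as the jamb's). Plate 5 mm thick, 66 long in y, 10 to 46 mm behind the axis, underside 7.5 mm below it. Barrel along y, 15 mm outside, 8 mm bore: three knuckles 12 mm long at y -27, 0 and 27 leave two 15 mm gaps, open in front, above and below, closed 10 mm behind the axis by the plate.
- gap_left (a point): Point on the screwed leaf's bore axis in the middle of its gap at the jamb's y +13.5 mm (jamb frame -46, 13.5, 91.5 mm); axes as the jamb's. knuckle_left belongs here.
- gap_right (a point): The same for the gap at the jamb's y -13.5 mm; knuckle_right belongs here.
- leaf_two: The loose brass leaf with TWO knuckles (it fits), about 0.15 kg, lying flat on a bench block. Origin on the plate's underside; z up, y along the hinge, +x to the barrel. Plate 5 mm thick, x -24 to 12, y -33 to 33 (66 mm: take it by its two ends). In place its x axis points as the jamb's does, its origin at the jamb's x -68, y 0, z 84 mm.
- knuckle_left (a point): Point on the two-knuckle leaf's bore axis in the middle of its knuckle at y +13.5 mm (leaf frame 22, 13.5, 7.5 mm). Barrel 15 mm outside, 8 mm bore, underside flush with the plate's. Knuckles 11 mm long: 2 mm of play at each side in a gap.
- knuckle_right (a point): The same for the knuckle at the leaf's y -13.5 mm.
- block_a: Steel bench block under the two-knuckle leaf, 56 mm in x, 40 in y, 26 high, fixed; origin under its centre. The leaf's ends overhang its y sides by about 13 mm each. It may be on the left or the right.
- block_b: The same kind of block under the three-knuckle leaf, on the other side, fixed.
- leaf_three: The other loose leaf, of the same material, size and frame but with THREE knuckles 12 mm long at y -27, 0 and 27 mm: it does not fit. Leave it alone.
- doming_block: Brass doming block, a 50 mm cube with round hollows, on the white soldering slab (18 mm high); origin under its centre. Leave it alone.
- brush: Wooden bench brush, 190 mm long in its y, 45 wide, 42 high, bristles down; origin under its centre. Leave it alone.
- pin_tray: Flat dark steel tray, 55 by 120 mm, 16 high, with hinge pins and screws in it, near the robot; origin under its centre. Leave it alone.
There are look-alikes about, which are no part of the job. Leave any red look-alike of the leaf_two alone.

How it is judged:
By the outcome, as a careful person would: the job done as asked, in the order asked, and still so for the second after the job is handed in, while the arm keeps its last pose, push and grip.
It also fails if it takes over 48 s, if anything falls off the work surface, if the arm or the gripper's body presses on something with over 40 N, if the wrist force passes 120 N, or if a joint passes its speed limit or range.

## Working session

There is one attempt and no reset: what is moved stays moved. The work goes in short steps, Python scripts to look and compute and a tool call to move; the robot and the scene stay as the last step left them, time stands still between calls to the robot, and variables do not carry over. Pictures are saved under pics/ and viewed, at most 10 in all, crops included, and the job is handed in when it is done.

Besides the shell and the picture viewer there is one more tool, called after "Emit:" as name(argument=value, ...), one argument or row to a line, values as JSON. move_arm: Moves the arm, as the interface text tells. Its arguments: {"type":"object","properties":{"deltas":{"type":"array","items":{"type":"object","properties":{"x":{"type":"number"},"y":{"type":"number"},"z":{"type":"number"},"ax":{"type":"number"},"ay":{"type":"number"},"az":{"type":"number"}}}},"gripper":{"type":"number"},"force":{"type":"number"}},"required":["deltas"]}

```bash
mkdir -p pics; ls; python3 - <<'E'
from workcell import ctrl, viewer
import cv2, numpy as np
ims=[]
for n in ["scene","side","wrist"]:
    im=viewer.snapshot(n); cv2.imwrite(f"pics/{n}0.png",im)
    c=viewer.calibration(n); R=cv2.Rodrigues(np.array(c["rvec"]))[0]
    print(n,np.array(c["camera_matrix"]).round(1).tolist(),(-R.T@np.ravel(c["tvec"])).round(3),R[2].round(2))
print(ctrl.get_state())
E
```

```text
pics
scene [[487.9, 0.0, 280.2], [0.0, 487.9, 212.5], [0.0, 0.0, 1.0]] [ 1.123 -0.499  0.675] [-0.6   0.55 -0.58]
side [[516.6, 0.0, 282.1], [0.0, 516.6, 209.2], [0.0, 0.0, 1.0]] [0.192 0.93  1.073] [ 0.24 -0.65 -0.73]
wrist [[351.8, 0.0, 278.1], [0.0, 351.8, 203.6], [0.0, 0.0, 1.0]] [0.6   0.068 0.383] [-0.   -0.25 -0.97]
{'time': 0.15, 'joints': array([-5.66985404e-02,  9.17078476e-02,  1.23160454e+00,  2.14617325e-06,
        1.81980300e+00, -5.67189206e-02]), 'joint_velocities': array([ 3.12500033e-04, -1.07037265e-03, -2.29160656e-03,  1.59231097e-03,
       -4.11878709e-05, -8.07772594e-04]), 'effort': array([ 1.35033202e-03, -4.47044814e+01, -4.06907630e+01,  6.99103042e-02,
        2.74600578e-02, -1.16549641e-04]), 'position': array([5.99796974e-01, 1.13206571e-05, 2.35756149e-01]), 'tcp_rot': array([ 7.07099184e-01,  7.07113968e-01, -5.06212026e-04, -5.68708239e-04]), 'ft_force': array([ 0.2808118 ,  0.25780417, -0.3702956 ]), 'ft_torque': array([-0.04307881,  0.01407004,  0.04141327]), 'gripper_force': 0.0, 'grip_width': 1.0047102289168548}
```

View pics/scene0.png

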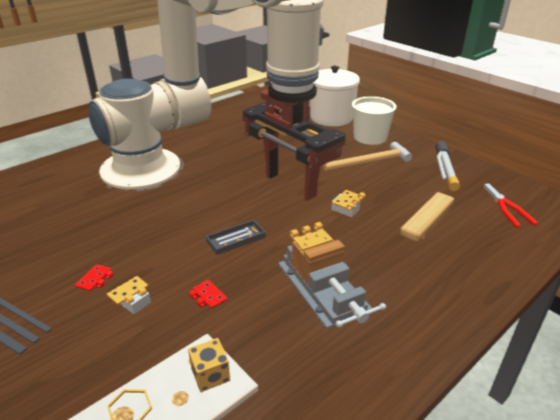

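View pics/wrist0.png

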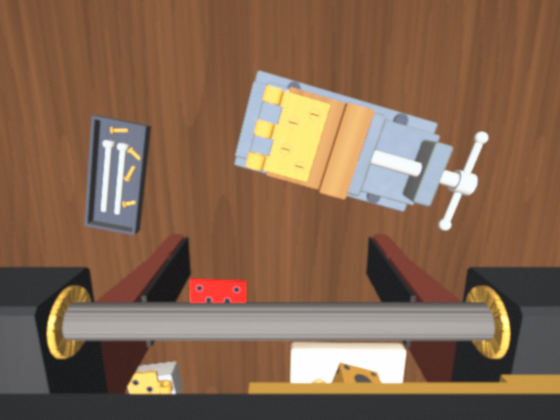

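```bash
cat > h.py <<'E'
import cv2, numpy as np
from workcell import ctrl, viewer
def cam(n):
    c=viewer.calibration(n); return np.array(c["camera_matrix"]),cv2.Rodrigues(np.array(c["rvec"]))[0],np.ravel(c["tvec"])
def ray(C,uv,z):
    K,R,t=C; uv=np.atleast_2d(uv).astype(float)
    d=(np.linalg.inv(K)@np.c_[uv,np.ones(len(uv))].T).T@R; o=-R.T@t
    return o+d*((z-o[2])/d[:,2])[:,None]
def proj(C,P):
    K,R,t=C; return cv2.projectPoints(np.atleast_2d(P).astype(float),cv2.Rodrigues(R)[0],t,K,None)[0][:,0]
E
python3 - <<'E'
from h import *
s=cv2.imread("pics/scene0.png"); d=cv2.imread("pics/side0.png")
C=cam("scene"); S=cam("side")
tiles=[]
for c in [(128,292),(347,201)]:
    p=ray(C,c,.031)[0]; u=proj(S,p)[0]; print(c,p.round(3),u.round(0))
    for im,q in((s,c),(d,u)):
        x,y=max(int(q[0])-35,0),max(int(q[1])-26,0)
        tiles.append(cv2.resize(im[y:y+52,x:x+70],(400,300),interpolation=cv2.INTER_CUBIC))
cv2.imwrite("pics/tiles.png",np.vstack([np.hstack(tiles[:2]),np.hstack(tiles[2:])]))
E
```

```text
(128, 292) [ 0.451 -0.269  0.031] [338. 155.]
(347, 201) [0.521 0.261 0.031] [252. 282.]
```

View pics/tiles.png

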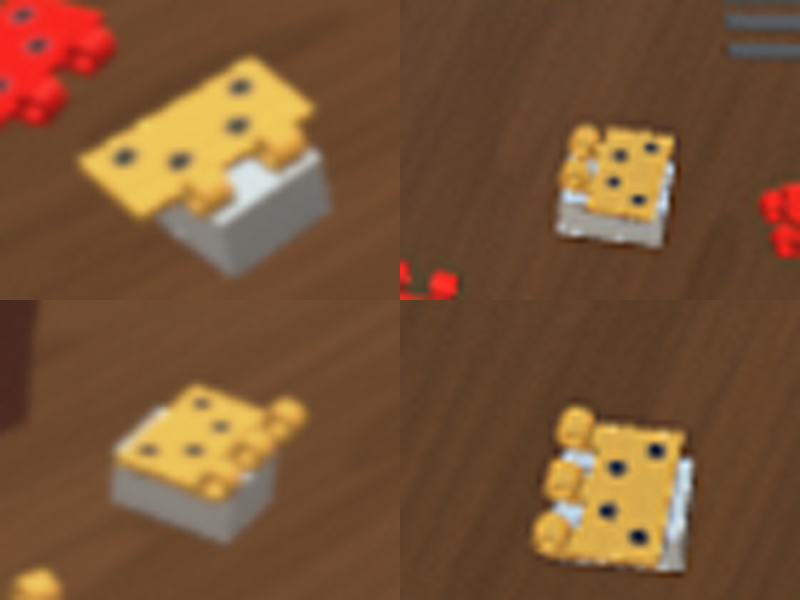

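Scene pixels: brass leaf (128,292) has two knuckles and sits on a steel block. Brass leaf (347,201) has three knuckles. The red ones at (95,277) and (208,294) are look-alikes. The leaf I want is (128,292), and the enlarged crop confirms its two knuckles with the barrel towards +x.

```bash
python3 - <<'E'
from h import *
p=ray(cam("scene"),[(107,294),(137.7,276),(148.3,285),(118,304)],.031); print(p.round(3))
d=p[1]-p[0]; print(np.degrees(np.arctan2(d[1],d[0])))
W=cam("wrist"); k=ray(W,[(272,95),(264,129),(256,162)],.0985);print(k.round(3)); d=k[0]-k[2]; print(np.degrees(np.arctan2(d[1],d[0])))
E
```

```text
[[ 0.43  -0.3    0.031]
 [ 0.424 -0.234  0.031]
 [ 0.46  -0.232  0.031]
 [ 0.467 -0.297  0.031]]
95.07783621725204
[[0.595 0.081 0.099]
 [0.588 0.055 0.099]
 [0.582 0.029 0.099]]
75.8096537372537
```

Emit:
move_arm(
  deltas=[
    {"x": -0.266,"y": -0.15,"z": 0.07,"az": 1.4835},
    {"x": -0.266,"y": -0.15,"z": 0.07,"az": 1.4835},
    {"x": -0.266,"y": -0.15,"z": 0.07,"az": 1.4835},
    {"x": -0.266,"y": -0.15,"z": 0.07,"az": 1.4835},
    {"x": -0.266,"y": -0.15,"z": 0.07,"az": 1.4835},
    {"x": -0.266,"y": -0.15,"z": 0.07,"az": 1.4835},
    {"x": -0.266,"y": -0.15,"z": 0.07,"az": 1.4835},
    {"x": -0.266,"y": -0.15,"z": 0.07,"az": 1.4835},
    {"x": -0.266,"y": -0.15,"z": 0.07,"az": 1.4835},
    {"x": -0.266,"y": -0.15,"z": 0.07,"az": 1.4835},
    {"x": -0.266,"y": -0.15,"z": 0.07,"az": 1.4835},
    {"x": -0.266,"y": -0.15,"z": 0.07,"az": 1.4835},
    {"x": -0.266,"y": -0.15,"z": 0.07,"az": 1.4835},
  ],
  gripper=0,
)

```text
$.deltas[0]: bad value
```

```bash
python3 - <<'E'
from h import *
W=cam("wrist"); im=viewer.snapshot("wrist"); cv2.imwrite("pics/w1.png",im); np.savez("w1.npz",K=W[0],R=W[1],t=W[2])
s=ctrl.get_state(); print(s["time"],s["position"],s["tcp_rot"],s["ft_force"])
E
```

```text
0.2 [5.99845471e-01 1.17330883e-05 2.35914487e-01] [ 7.07098585e-01  7.07114703e-01 -4.11984368e-04 -4.67822088e-04] [-0.61764889  1.13516685 -0.03796595]
```

View pics/w1.png

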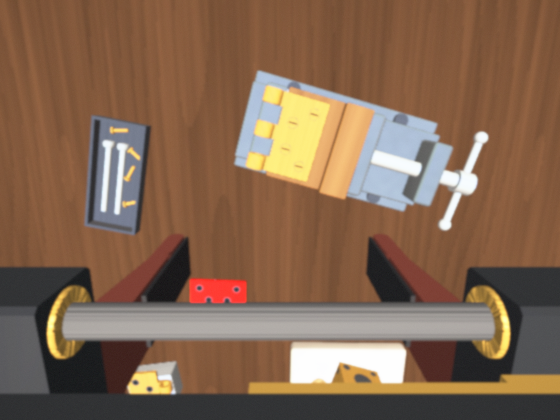

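The move was refused, so the picture is unchanged. I'll resend it with all keys given and the rows graded.

Emit:
move_arm(
  deltas=[
    {"x": -0.0266,"y": -0.015,"z": 0.007,"ax": 0,"ay": 0,"az": 0.14},
    {"x": -0.0532,"y": -0.03,"z": 0.014,"ax": 0,"ay": 0,"az": 0.28},
    {"x": -0.08,"y": -0.045,"z": 0.021,"ax": 0,"ay": 0,"az": 0.42},
    {"x": -0.106,"y": -0.06,"z": 0.028,"ax": 0,"ay": 0,"az": 0.56},
    {"x": -0.133,"y": -0.075,"z": 0.035,"ax": 0,"ay": 0,"az": 0.7},
    {"x": -0.16,"y": -0.09,"z": 0.042,"ax": 0,"ay": 0,"az": 0.84},
    {"x": -0.186,"y": -0.105,"z": 0.049,"ax": 0,"ay": 0,"az": 0.98},
    {"x": -0.213,"y": -0.12,"z": 0.056,"ax": 0,"ay": 0,"az": 1.12},
    {"x": -0.24,"y": -0.135,"z": 0.063,"ax": 0,"ay": 0,"az": 1.26},
    {"x": -0.266,"y": -0.15,"z": 0.07,"ax": 0,"ay": 0,"az": 1.4},
    {"x": -0.266,"y": -0.15,"z": 0.07,"ax": 0,"ay": 0,"az": 1.4835},
    {"x": -0.266,"y": -0.15,"z": 0.07,"ax": 0,"ay": 0,"az": 1.4835},
    {"x": -0.266,"y": -0.15,"z": 0.07,"ax": 0,"ay": 0,"az": 1.4835},
  ],
  gripper=0,
)

```text
time: 1.5
position: [0.4501, -0.2658, 0.1667]
tcp_rot: [0.999, 0.045, 0.0, -0.0]
ft_force: [-0.4, -0.1, -0.3]
grip_width: 1.003
gripper_force: 0.0
```

```bash
cat > snap.py <<'E'
import sys
from h import *
n=sys.argv[1]
W=cam("wrist"); s=ctrl.get_state(); im=viewer.snapshot("wrist"); cv2.imwrite(f"pics/{n}.png",im); np.savez(n+".npz",K=W[0],R=W[1],t=W[2],p=s["position"],q=s["tcp_rot"])
print(s["time"],s["position"].round(4),s["tcp_rot"].round(4))
E
python3 snap.py w2
```

```text
1.5 [ 0.4501 -0.2658  0.1667] [ 9.99e-01  4.49e-02  0.00e+00 -1.00e-04]
```

View pics/w2.png

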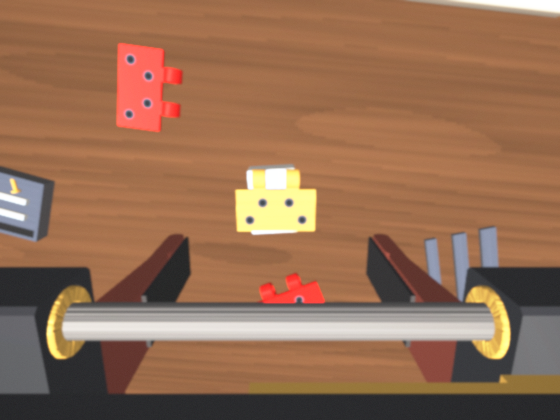

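Two-knuckle brass leaf, plate at pixels (236–316, 190–233), knuckles near (255,179) and (293,179). It is almost aligned with the tool.

```bash
python3 - <<'E'
from h import *
im=cv2.imread("pics/w2.png"); z=np.load("w2.npz"); C=(z["K"],z["R"],z["t"])
hsv=cv2.cvtColor(im,cv2.COLOR_BGR2HSV)
m=cv2.inRange(hsv,(18,110,120),(35,255,255)); m[:150]=0;m[245:]=0;m[:,:220]=0;m[:,330:]=0
# plate: open away the knuckles
pl=cv2.morphologyEx(cv2.morphologyEx(m,cv2.MORPH_CLOSE,np.ones((13,13))),cv2.MORPH_OPEN,np.ones((25,45)))
c=max(cv2.findContours(pl,0,2)[0],key=cv2.contourArea); b=cv2.boxPoints(cv2.minAreaRect(c)); print(b.round(1))
w=ray(C,b,.031); print(w.round(4)); print(np.linalg.norm(np.roll(w,1,0)-w,axis=1).round(4))
ys,xs=np.nonzero(m); print(xs.min(),xs.max(),ys.min(),ys.max())
e=w[[0,1,2,3]]; ce=w.mean(0); 
L=[(w[(i+1)%4]-w[i]) for i in range(4)]; l=max(L,key=np.linalg.norm); l=l*np.sign(l[1])
yaw=np.arctan2(-l[0],l[1]); o=ce[:2]+.006*np.array([np.cos(yaw),np.sin(yaw)])
print("yaw",np.degrees(yaw),"origin",o)
E
```

```text
Traceback (most recent call last):
ValueError: max() iterable argument is empty
```

```bash
cat > leaf.py <<'E'
from h import *
im=cv2.imread("pics/w2.png"); z=np.load("w2.npz"); C=(z["K"],z["R"],z["t"])
hsv=cv2.cvtColor(im,cv2.COLOR_BGR2HSV); print(hsv[210,276],hsv[178,255],hsv[228,276],hsv[240,276],hsv[240,220])
m=cv2.inRange(hsv,(15,150,170),(40,255,255)); m[:150]=0;m[245:]=0;m[:,:220]=0;m[:,330:]=0
ys,xs=np.nonzero(m); print(xs.min(),xs.max(),ys.min(),ys.max(),m.sum()/255)
m=cv2.morphologyEx(m,cv2.MORPH_CLOSE,np.ones((9,9)))
pl=cv2.morphologyEx(m,cv2.MORPH_OPEN,np.ones((25,45)))
c=max(cv2.findContours(pl,0,2)[0],key=cv2.contourArea); b=cv2.boxPoints(cv2.minAreaRect(c)); print(b.round(1))
w=ray(C,b,.031); print(w.round(4)); print(np.linalg.norm(np.roll(w,1,0)-w,axis=1).round(4))
L=[(w[(i+1)%4]-w[i]) for i in range(4)]; l=max(L,key=np.linalg.norm); l=l*np.sign(l[1])
yaw=np.arctan2(-l[0],l[1]); o=w.mean(0)[:2]+.006*np.array([np.cos(yaw),np.sin(yaw)])
print("yaw",np.degrees(yaw),"origin",o)
E
python3 leaf.py
```

```text
[ 29  99 255] [ 29  99 255] [ 29  98 255] [ 12 134 168] [ 12 137 171]
239 316 169 203 62.0Traceback (most recent call last):
  File "leaf.py", line 8, in <module>
    c=max(cv2.findContours(pl,0,2)[0],key=cv2.contourArea); b=cv2.boxPoints(cv2.minAreaRect(c)); print(b.round(1))
ValueError: max() iterable argument is empty
```

```bash
sed -i 's/(15,150,170),(40,255,255)/(20,60,150),(40,255,255)/' leaf.py; python3 leaf.py
```

```text
[ 29  99 255] [ 29  99 255] [ 29  98 255] [ 12 134 168] [ 12 137 171]
235 315 169 231 3516.0
[[236. 190.]
 [315. 190.]
 [315. 229.]
 [236. 229.]]
[[ 0.4533 -0.2311  0.031 ]
 [ 0.4592 -0.2958  0.031 ]
 [ 0.4257 -0.2998  0.031 ]
 [ 0.4196 -0.2332  0.031 ]]
[0.0338 0.065  0.0338 0.0669]
yaw 5.219283807700046 origin [ 0.44541182 -0.26442503]
```

Emit:
move_arm(
  deltas=[
    {"x": -0.006,"y": -0.002,"z": 0.04,"ax": 0,"ay": 0,"az": 0},
    {"x": -0.006,"y": -0.002,"z": 0.08,"ax": 0,"ay": 0,"az": 0},
    {"x": -0.006,"y": -0.002,"z": 0.11,"ax": 0,"ay": 0,"az": 0},
    {"x": -0.006,"y": -0.002,"z": 0.13,"ax": 0,"ay": 0,"az": 0},
    {"x": -0.006,"y": -0.002,"z": 0.14,"ax": 0,"ay": 0,"az": 0},
    {"x": -0.006,"y": -0.002,"z": 0.143,"ax": 0,"ay": 0,"az": 0},
    {"x": -0.006,"y": -0.002,"z": 0.143,"ax": 0,"ay": 0,"az": 0},
    {"x": -0.006,"y": -0.002,"z": 0.143,"ax": 0,"ay": 0,"az": 0},
  ],
)

```text
time: 2.35
position: [0.4448, -0.265, 0.0252]
tcp_rot: [0.999, 0.044, 0.001, 0.001]
ft_force: [0.3, -0.3, -0.3]
grip_width: 0.999
gripper_force: 0.0
```

Emit:
move_arm(
  deltas=[
    {"x": 0,"y": 0,"z": 0},
    {"x": 0,"y": 0,"z": 0},
    {"x": 0,"y": 0,"z": 0},
    {"x": 0,"y": 0,"z": 0},
    {"x": 0,"y": 0,"z": 0},
    {"x": 0,"y": 0,"z": 0},
    {"x": 0,"y": 0,"z": 0},
    {"x": 0,"y": 0,"z": 0},
  ],
  gripper=0.5,
  force=30,
)

```text
$.deltas[0]: bad value
```

Emit:
move_arm(
  deltas=[
    {"x": 0,"y": 0,"z": 0,"ax": 0,"ay": 0,"az": 0},
    {"x": 0,"y": 0,"z": 0,"ax": 0,"ay": 0,"az": 0},
    {"x": 0,"y": 0,"z": 0,"ax": 0,"ay": 0,"az": 0},
    {"x": 0,"y": 0,"z": 0,"ax": 0,"ay": 0,"az": 0},
    {"x": 0,"y": 0,"z": 0,"ax": 0,"ay": 0,"az": 0},
    {"x": 0,"y": 0,"z": 0,"ax": 0,"ay": 0,"az": 0},
    {"x": 0,"y": 0,"z": 0,"ax": 0,"ay": 0,"az": 0},
    {"x": 0,"y": 0,"z": 0,"ax": 0,"ay": 0,"az": 0},
  ],
  gripper=0.5,
  force=30,
)

```text
time: 3.15
position: [0.4441, -0.2647, 0.0241]
tcp_rot: [0.999, 0.044, 0.0, 0.0]
ft_force: [-0.8, -0.1, 4.4]
grip_width: 0.748
gripper_force: 30.0
```

Emit:
move_arm(
  deltas=[
    {"x": 0,"y": 0,"z": -0.01,"ax": 0,"ay": 0,"az": 0},
    {"x": 0,"y": 0,"z": -0.03,"ax": 0,"ay": 0,"az": 0},
    {"x": 0,"y": 0,"z": -0.06,"ax": 0,"ay": 0,"az": 0},
    {"x": 0,"y": -0.02,"z": -0.09,"ax": 0,"ay": 0,"az": 0},
    {"x": 0.01,"y": -0.05,"z": -0.106,"ax": 0,"ay": 0,"az": 0.03},
    {"x": 0.023,"y": -0.085,"z": -0.106,"ax": 0,"ay": 0,"az": 0.08},
    {"x": 0.037,"y": -0.125,"z": -0.106,"ax": 0,"ay": 0,"az": 0.13},
    {"x": 0.05,"y": -0.165,"z": -0.106,"ax": 0,"ay": 0,"az": 0.18},
    {"x": 0.063,"y": -0.205,"z": -0.106,"ax": 0,"ay": 0,"az": 0.23},
    {"x": 0.077,"y": -0.245,"z": -0.106,"ax": 0,"ay": 0,"az": 0.27},
    {"x": 0.09,"y": -0.285,"z": -0.106,"ax": 0,"ay": 0,"az": 0.31},
    {"x": 0.1,"y": -0.315,"z": -0.106,"ax": 0,"ay": 0,"az": 0.336},
    {"x": 0.103,"y": -0.33,"z": -0.106,"ax": 0,"ay": 0,"az": 0.336},
    {"x": 0.103,"y": -0.33,"z": -0.106,"ax": 0,"ay": 0,"az": 0.336},
    {"x": 0.103,"y": -0.33,"z": -0.106,"ax": 0,"ay": 0,"az": 0.336},
    {"x": 0.103,"y": -0.33,"z": -0.106,"ax": 0,"ay": 0,"az": 0.336},
    {"x": 0.103,"y": -0.33,"z": -0.106,"ax": 0,"ay": 0,"az": 0.336},
  ],
)

```text
time: 4.85
position: [0.5176, 0.0719, 0.1297]
tcp_rot: [0.992, -0.125, 0.0, 0.0]
ft_force: [0.9, -0.6, -1.4]
grip_width: 0.746
gripper_force: 30.0
```

```bash
python3 snap.py w3
```

```text
4.85 [0.5176 0.0719 0.1297] [ 9.922e-01 -1.249e-01  0.000e+00  2.000e-04]
```

View pics/w3.png

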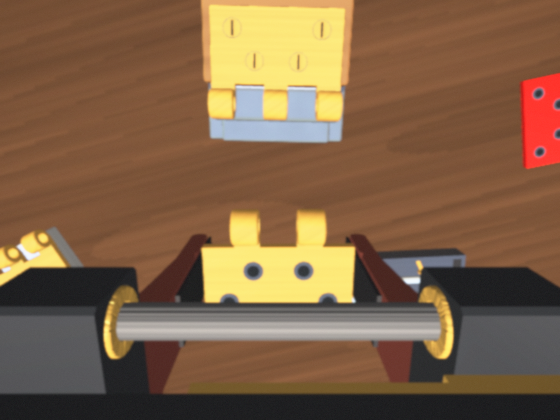

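Jamb barrel knuckles at (221,104), (275,104), (329,105), with its gaps around (248,104) and (302,104). The held leaf's knuckles are at (245,226) and (311,226), and it sits flat and square in the grip.

```bash
cat > prof.py <<'E'
import sys
from h import *
n=sys.argv[1]; rj=[int(a) for a in sys.argv[2].split(",")]; rl=[int(a) for a in sys.argv[3].split(",")]; cs=[int(a) for a in sys.argv[4].split(",")]
im=cv2.imread(f"pics/{n}.png"); hsv=cv2.cvtColor(im,cv2.COLOR_BGR2HSV); b=im.astype(int)
Y=(b[:,:,2]-b[:,:,0]).astype(float)   # red minus blue: high on brass
def runs(v,th=75):
    s=v-th; i=np.nonzero(s[:-1]*s[1:]<0)[0]; return (i+s[i]/(s[i]-s[i+1])).round(1)
for r in rj+rl: print("row",r,runs(Y[r,190:360],90)+190)
for c in cs: print("col",c,runs(Y[:310,c],90))
E
python3 prof.py w3 99,104,109 220,226,232 221,248,275,302,329,245,278,311
python3 -c "
import cv2;im=cv2.imread('pics/w3.png');print(im[104,275],im[226,245],im[104,248],im[160,275],im[60,207],im[112:122,275].tolist())"
```

```text
row 99 [206.2 234.8 263.3 286.7 315.7 342.4]
row 104 [206.1 234.7 263.4 286.5 315.5 342.5]
row 109 [206.5 234.6 263.3 286.4 315.4 342.3]
row 220 [228.3 260.3 295.1 326.7]
row 226 [228.  260.7 294.8 327.1]
row 232 [228.1 260.4 294.9 327.5]
col 221 [118.2 296.5]
col 248 [ 84.4 209.8 262.6 279.  302.3]
col 275 [119.4 302.3]
col 302 [ 85.6 209.2 261.3 279.8 302.3]
col 329 [120.6 244.8 292.5]
col 245 [ 84.4 209.6 264.9 276.5 302.3]
col 278 [119.4 244.9 302.3]
col 311 [ 85.8 209.4 264.8 276.3 302.3]
[125 235 253] [118 235 253] [220 195 177] [ 59  87 128] [ 99 151 211] [[116, 236, 253], [112, 234, 253], [106, 232, 253], [103, 229, 253], [100, 223, 252], [94, 213, 251], [89, 194, 244], [101, 170, 222], [142, 161, 182], [180, 170, 163]]
```

```bash
cat > rel.py <<'E'
# relative pose of jamb and leaf, in tool axes; args from profile
from h import *
from scipy.spatial.transform import Rotation as Ro
def rel(n, jouter, jfront, jback, louter, lfront, lz):
    z=np.load(n+".npz"); C=(z["K"],z["R"],z["t"]); T=Ro.from_quat(z["q"]).as_matrix()
    o=-C[1].T@C[2]
    f=lambda uv,h:(ray(C,uv,h)-z["p"])@T
    def axis(uv,h):  # front silhouette -> axis, tangent ray of r 7.5 (tool x-z plane)
        out=[]
        for p in f(uv,h):
            c=(o-z["p"])@T; d=p-c; d=d[[0,2]]/np.hypot(d[0],d[2]); out.append(7.5e-3/abs(d[1])*1.0)
        return f(uv,h),np.array(out)
    jo=f(jouter,.0985); print("jamb outer",(jo*1e3).round(1).tolist(),"span",np.ptp(jo[:,1])*1e3,"mid y",jo[:,1].mean()*1e3)
    p,s=axis(jfront,.0915); print("jamb axis x",((p[:,0]+s)*1e3).round(1),"at y",(p[:,1]*1e3).round(1),"yaw",np.degrees(np.polyfit(p[:,1],p[:,0],1)[0]))
    q=f(jback,.089); print("plate edge x-10",((q[:,0]-.01)*1e3).round(1),"yaw",np.degrees(np.polyfit(q[:,1],q[:,0],1)[0]))
    lo=f(louter,lz+.0145); print("leaf outer",(lo*1e3).round(1).tolist(),"span",np.ptp(lo[:,1])*1e3,"mid y",lo[:,1].mean()*1e3)
    p,s=axis(lfront,lz+.0075); print("leaf axis x",((p[:,0]-s)*1e3).round(1),"yaw",np.degrees(np.polyfit(p[:,1],p[:,0],1)[0]))
E
python3 - <<'E'
from rel import rel
rel("w3",[(206.2,101),(342.4,102)],[(221,118.2),(275,119.4),(329,120.6)],[(248,84.4),(302,85.7)],[(228,224),(327.2,224)],[(245,209.6),(311,209.4)],.1316)
E
```

```text
jamb outer [[73.6, -34.7, 31.2], [73.2, 31.8, 31.2]] span 66.41194313141175 mid y -1.4502438044420585
jamb axis x [72.8 72.3 71.7] at y [-28.9  -1.2  26.5] yaw -1.1767944975693496
plate edge x-10 [72.  71.4] yaw -1.251831826637179
leaf outer [[26.1, -19.1, -16.4], [26.1, 19.7, -16.4]] span 38.72887659377422 mid y 0.28667774294695303
leaf axis x [22.2 22.3] yaw 0.2506970878048217
```

Emit:
move_arm(
  deltas=[
    {"x": 0.014,"y": -0.001,"z": 0,"ax": 0,"ay": 0,"az": 0.012},
    {"x": 0.028,"y": -0.0022,"z": 0.01,"ax": 0,"ay": 0,"az": 0.0235},
    {"x": 0.028,"y": -0.0022,"z": 0.025,"ax": 0,"ay": 0,"az": 0.0235},
    {"x": 0.028,"y": -0.0022,"z": 0.04,"ax": 0,"ay": 0,"az": 0.0235},
    {"x": 0.028,"y": -0.0022,"z": 0.0476,"ax": 0,"ay": 0,"az": 0.0235},
    {"x": 0.028,"y": -0.0022,"z": 0.0476,"ax": 0,"ay": 0,"az": 0.0235},
    {"x": 0.028,"y": -0.0022,"z": 0.0476,"ax": 0,"ay": 0,"az": 0.0235},
    {"x": 0.028,"y": -0.0022,"z": 0.0476,"ax": 0,"ay": 0,"az": 0.0235},
    {"x": 0.028,"y": -0.0022,"z": 0.0476,"ax": 0,"ay": 0,"az": 0.0235},
    {"x": 0.028,"y": -0.0022,"z": 0.0476,"ax": 0,"ay": 0,"az": 0.0235},
  ],
)

```text
time: 5.9
position: [0.5457, 0.0685, 0.0827]
tcp_rot: [0.991, -0.136, 0.001, -0.0]
ft_force: [-0.4, 1.1, -0.6]
grip_width: 0.748
gripper_force: 30.0
```

```bash
python3 snap.py w4; python3 -c "
from h import *
im=viewer.snapshot('scene');u=proj(cam('scene'),[.588,.055,.09])[0].astype(int);print(u)
v=viewer.snapshot('side');w=proj(cam('side'),[.588,.055,.09])[0].astype(int);print(w)
f=lambda i,u:cv2.resize(i[u[1]-45:u[1]+45,u[0]-60:u[0]+60],(800,600),interpolation=cv2.INTER_CUBIC)
cv2.imwrite('pics/s4.png',f(im,u));cv2.imwrite('pics/v4.png',f(v,w))
"
```

```text
5.9 [0.5457 0.0685 0.0827] [ 9.908e-01 -1.356e-01  6.000e-04 -1.000e-04]
[305 229]
[256 202]
```

View pics/w4.png

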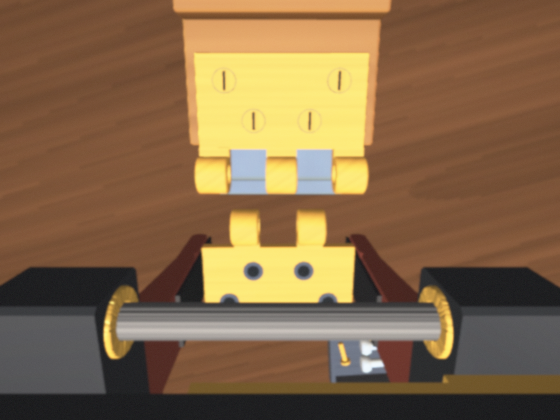

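Jamb knuckles at (213,175), (281,175), (350,175), and leaf knuckles at (245,228) and (311,228). They are nearly parallel, but the leaf sits slightly left of the gap centres at (248,172) and (315,172).

```bash
python3 prof.py w4 165,170,175,180 222,226,232 205,213,248,281,315,350,358,238,245,252,304,311,318
```

```text
row 165 [193.5 229.5 265.9 296.2 331.9]
row 170 [193.1 230.2 265.7 296.2 331.6]
row 175 [193.1 230.2 265.8 296.3 331.4]
row 180 [193.4 230.3 265.8 296.5 331.5]
row 222 [228.4 260.3 294.9 326.7]
row 226 [228.2 260.5 294.9 326.9]
row 232 [228.4 260.4 295.2 327.2]
col 205 [ 12.9  18.8 194.4 245.2 301.9]
col 213 [ 12.9  18.8 194.3 245.  302.3]
col 248 [ 12.9  18.8 148.2 209.9 262.6 279.  302.3]
col 281 [ 12.9  18.8 194.  244.9 302.3]
col 315 [ 18.7 148.2 209.5 302.3]
col 350 [ 13.  194.6 244.9 302.3]
col 358 [ 13.1  19.1 194.6]
col 238 [ 12.9  18.8 148.2 209.7 299. ]
col 245 [ 12.9  18.9 148.2 209.8 264.9 276.5 302.3]
col 252 [ 12.9  18.8 148.2 261.4 280.1 302.3]
col 304 [ 12.9  18.7 148.2 209.5 261.2 279.8 302.3]
col 311 [ 18.8 148.2 209.5 264.7 276.4 302.3]
col 318 [148.2 209.6 299.8]
```

```bash
sed -i 's/190:360/185:380/;s/+190/+185/' prof.py; python3 prof.py w4 170,175 226 281|head -2; python3 - <<'E'
from rel import rel
rel("w4",[(193.2,170),(368.5,170)],[(213,194.3),(281,194.1),(350,194.6)],[(248,148.2),(315,148.2)],[(228.2,226),(327,226)],[(245,209.8),(311,209.5)],.0846)
E
```

```text
row 170 [193.1 230.2 265.7 296.2 331.6 368.8]
row 175 [193.1 230.2 265.8 296.3 331.4 369. ]
jamb outer [[47.2, -31.6, -15.7], [47.3, 34.6, -15.7]] span 66.10902017487624 mid y 1.5011588029142793
jamb axis x [43.9 44.  43.8] at y [-25.8   1.7  29.5] yaw -0.050907660752844856
plate edge x-10 [44.4 44.5] yaw 0.06870159856516915
leaf outer [[25.2, -19.0, -16.3], [25.3, 19.6, -16.4]] span 38.64230433904954 mid y 0.3003482728228587
leaf axis x [22.1 22.2] yaw 0.35209579614343994
```

View pics/v4.png

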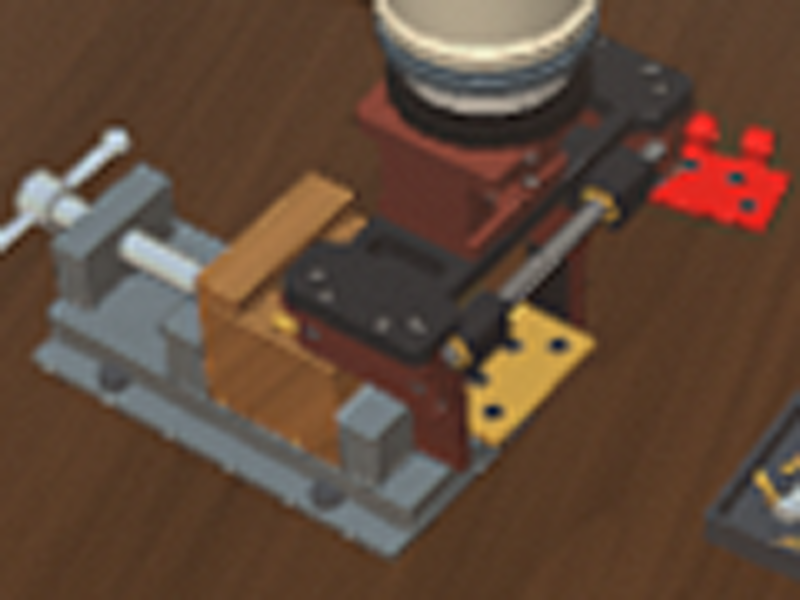

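View pics/s4.png

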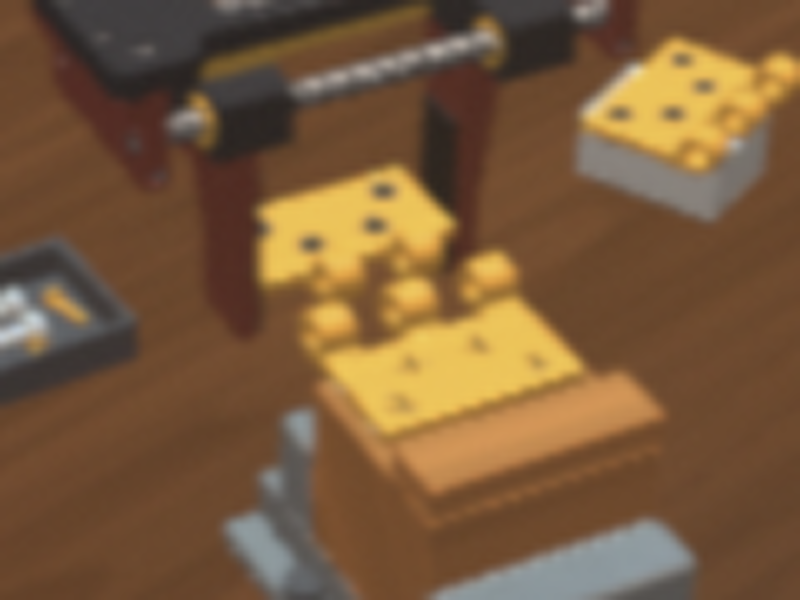

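```bash
python3 prof.py w4 140,150,248,255,290 250 281|head -6; python3 - <<'E'
from h import *
from scipy.spatial.transform import Rotation as Ro
z=np.load("w4.npz"); C=(z["K"],z["R"],z["t"]); T=Ro.from_quat(z["q"]).as_matrix()
f=lambda uv,h:((ray(C,uv,h)-z["p"])@T*1e3).round(1)
print(f([(203.5,250),(354,250),(281,244.9)],.0896))
print(f([(196,100),(368,100),(196,53.5)],.089))
print(f([(253.5,271),(303.8,271),(224,80),(340,80),(253.5,121),(310,121)],.089))
print(ctrl.get_state()["position"])
E
```

```text
row 140 [188.9 372.7]
row 150 [197.2 229.4 266.6 295.5 332.2 364.8]
row 248 [200.5 355.4]
row 255 [201.3 354.6]
row 290 [203.4 352.5]
row 250 [200.4 355.1]
[[ 11.3 -31.4  -6.9]
 [ 11.4  32.9  -6.9]
 [ 13.7   1.7  -6.9]]
[[ 72.8 -31.2  -6.2]
 [ 72.9  35.   -6.2]
 [ 89.5 -30.2  -6.2]]
[[  1.3 -10.2  -6.3]
 [  1.3  11.7  -6.3]
 [ 80.1 -20.1  -6.2]
 [ 80.2  23.9  -6.2]
 [ 65.   -9.2  -6.2]
 [ 65.   12.9  -6.2]]
[0.545496   0.06846983 0.0822936 ]
```

The leaf hangs level in front of the barrel at the same height, and both gaps are clear. Remaining correction is about +1.1 mm sideways, then slide in 22 mm.

Emit:
move_arm(
  deltas=[
    {"x": 0,"y": 0.0011,"z": 0,"ax": 0,"ay": 0,"az": 0.004},
    {"x": 0.002,"y": 0.0011,"z": 0,"ax": 0,"ay": 0,"az": 0.004},
    {"x": 0.006,"y": 0.0011,"z": 0,"ax": 0,"ay": 0,"az": 0.004},
    {"x": 0.01,"y": 0.0011,"z": 0,"ax": 0,"ay": 0,"az": 0.004},
    {"x": 0.014,"y": 0.0011,"z": 0,"ax": 0,"ay": 0,"az": 0.004},
    {"x": 0.018,"y": 0.0011,"z": 0,"ax": 0,"ay": 0,"az": 0.004},
    {"x": 0.021,"y": 0.0011,"z": 0,"ax": 0,"ay": 0,"az": 0.004},
    {"x": 0.022,"y": 0.0011,"z": 0,"ax": 0,"ay": 0,"az": 0.004},
    {"x": 0.022,"y": 0.0011,"z": 0,"ax": 0,"ay": 0,"az": 0.004},
    {"x": 0.022,"y": 0.0011,"z": 0,"ax": 0,"ay": 0,"az": 0.004},
    {"x": 0.022,"y": 0.0011,"z": 0,"ax": 0,"ay": 0,"az": 0.004},
    {"x": 0.022,"y": 0.0011,"z": 0,"ax": 0,"ay": 0,"az": 0.004},
  ],
)

```text
time: 7.25
position: [0.5662, 0.0615, 0.0821]
tcp_rot: [0.99, -0.138, 0.0, -0.0]
ft_force: [-0.6, -0.1, -1.2]
grip_width: 0.742
gripper_force: 30.0
```

```bash
python3 snap.py w5; python3 -c "
from h import *
im=viewer.snapshot('scene');cv2.imwrite('pics/sc5.png',im);u=(305,229)
w=cv2.imread('pics/w5.png')
a=cv2.resize(im[200:260,275:355],(800,600),interpolation=cv2.INTER_CUBIC)
b=cv2.resize(w[170:290,180:380],(800,480),interpolation=cv2.INTER_CUBIC)
cv2.imwrite('pics/c5.png',cv2.resize(np.vstack([cv2.resize(a[100:520],(800,420)),b]),(530,600)))
"
```

```text
7.25 [0.5662 0.0615 0.0821] [ 0.9905 -0.1376  0.     -0.    ]
```

View pics/c5.png

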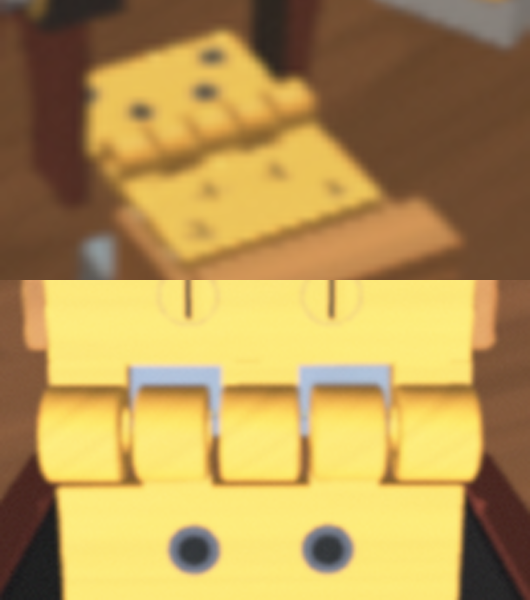

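The barrels interleave with side gaps on every knuckle, and the front and back edges look collinear in both views. One numeric check of x and z alignment on the shading profiles.

```bash
python3 - <<'E'
from h import *
from scipy.ndimage import map_coordinates as mc
from scipy.spatial.transform import Rotation as Ro
z=np.load("w5.npz"); T=Ro.from_quat(z["q"]).as_matrix(); R=T[:,:2]
W=(z["K"],z["R"],z["t"]); S=cam("scene")
ys=np.array([-27,-13.5,0,13.5,27])/1e3
ax=lambda y,x,h:z["p"]+T@np.array([x,y,0])+[0,0,h]
for nm,C,im in(("wrist",W,cv2.imread("pics/w5.png")),("scene",S,cv2.imread("pics/sc5.png"))):
    im=im.astype(float); xs=np.arange(-14,14.1,1)/1e3
    print(nm)
    for y in ys:
        prof=0
        for dy in(-.003,-.0015,0,.0015,.003):
            P=np.array([ax(y+.0003+dy,.0222+x,.0094+(.0075 if nm=="scene" else 0)) for x in xs]); uv=proj(C,P)
            prof=prof+np.array([mc(im[:,:,k],[uv[:,1],uv[:,0]],order=1) for k in (0,1)])/5
        print((y*1e3).round(1),"G",prof[1].round().astype(int).tolist())
# side clearances in the wrist picture
im=cv2.imread("pics/w5.png").astype(int)
for r in (222,226,230): print(r,im[r,222:344,1].tolist() if r==226 else "")
E
```

```text
wrist
-27.0 G [236, 235, 235, 236, 235, 216, 145, 220, 234, 234, 234, 234, 234, 234, 235, 235, 232, 223, 208, 186, 154, 120, 165, 231, 231, 234, 233, 232, 232]
-13.5 G [235, 234, 234, 235, 234, 234, 228, 226, 234, 234, 233, 233, 232, 233, 234, 234, 231, 223, 209, 187, 156, 121, 139, 193, 195, 211, 232, 232, 233]
0.0 G [236, 234, 233, 234, 233, 225, 148, 213, 233, 234, 234, 234, 234, 235, 235, 235, 232, 225, 211, 189, 159, 124, 148, 228, 230, 233, 231, 234, 234]
13.5 G [234, 234, 233, 233, 232, 234, 231, 225, 233, 233, 233, 233, 232, 234, 234, 234, 232, 225, 213, 191, 162, 127, 127, 186, 193, 199, 231, 235, 235]
27.0 G [236, 235, 232, 232, 232, 228, 157, 205, 233, 234, 234, 234, 234, 235, 235, 234, 232, 226, 214, 193, 164, 129, 142, 226, 230, 233, 234, 235, 236]
scene
-27.0 G [88, 89, 90, 88, 87, 87, 86, 83, 83, 85, 89, 95, 106, 120, 135, 151, 164, 173, 180, 183, 183, 181, 178, 173, 165, 157, 148, 138, 128]
-13.5 G [186, 190, 193, 194, 194, 194, 193, 193, 194, 194, 195, 196, 196, 196, 195, 194, 192, 190, 189, 188, 186, 183, 180, 176, 171, 164, 157, 149, 141]
0.0 G [194, 192, 189, 184,
[... 355 characters left out ...]
, 191, 191, 191, 192, 192, 191, 190, 188, 184, 180, 174, 167, 160, 152, 144]
222 
226 [224, 203, 177, 179, 207, 221, 209, 196, 212, 227, 233, 233, 233, 235, 235, 234, 235, 235, 235, 236, 235, 234, 234, 234, 233, 233, 234, 233, 233, 234, 233, 232, 231, 224, 207, 193, 201, 200, 187, 190, 203, 219, 228, 230, 231, 231, 231, 232, 232, 235, 236, 236, 237, 237, 237, 236, 235, 236, 235, 235, 235, 235, 236, 236, 235, 235, 234, 232, 229, 221, 201, 189, 185, 188, 191, 202, 217, 227, 231, 234, 234, 234, 233, 234, 235, 235, 235, 236, 235, 234, 235, 234, 234, 233, 233, 234, 233, 233, 233, 233, 232, 229, 220, 199, 188, 210, 227, 225, 212, 213, 224, 230, 231, 230, 231, 232, 233, 234, 235, 236, 237, 237]
230
```

Profiles coincide to about 0.2 mm in both views, the side gaps are equal, and there is no contact force. Holding for 4 s.

Emit:
move_arm(
  deltas=[
    {"x": 0,"y": 0,"z": 0,"ax": 0,"ay": 0,"az": 0},
    {"x": 0,"y": 0,"z": 0,"ax": 0,"ay": 0,"az": 0},
    {"x": 0,"y": 0,"z": 0,"ax": 0,"ay": 0,"az": 0},
    {"x": 0,"y": 0,"z": 0,"ax": 0,"ay": 0,"az": 0},
    {"x": 0,"y": 0,"z": 0,"ax": 0,"ay": 0,"az": 0},
    {"x": 0,"y": 0,"z": 0,"ax": 0,"ay": 0,"az": 0},
    {"x": 0,"y": 0,"z": 0,"ax": 0,"ay": 0,"az": 0},
    {"x": 0,"y": 0,"z": 0,"ax": 0,"ay": 0,"az": 0},
    {"x": 0,"y": 0,"z": 0,"ax": 0,"ay": 0,"az": 0},
    {"x": 0,"y": 0,"z": 0,"ax": 0,"ay": 0,"az": 0},
    {"x": 0,"y": 0,"z": 0,"ax": 0,"ay": 0,"az": 0},
    {"x": 0,"y": 0,"z": 0,"ax": 0,"ay": 0,"az": 0},
    {"x": 0,"y": 0,"z": 0,"ax": 0,"ay": 0,"az": 0},
    {"x": 0,"y": 0,"z": 0,"ax": 0,"ay": 0,"az": 0},
    {"x": 0,"y": 0,"z": 0,"ax": 0,"ay": 0,"az": 0},
    {"x": 0,"y": 0,"z": 0,"ax": 0,"ay": 0,"az": 0},
    {"x": 0,"y": 0,"z": 0,"ax": 0,"ay": 0,"az": 0},
    {"x": 0,"y": 0,"z": 0,"ax": 0,"ay": 0,"az": 0},
    {"x": 0,"y": 0,"z": 0,"ax": 0,"ay": 0,"az": 0},
    {"x": 0,"y": 0,"z": 0,"ax": 0,"ay": 0,"az": 0},
  ],
)

```text
time: 9.35
position: [0.5663, 0.0614, 0.082]
tcp_rot: [0.99, -0.138, 0.0, 0.0]
ft_force: [-0.2, 0.1, -1.4]
grip_width: 0.747
gripper_force: 30.0
```

Emit:
move_arm(
  deltas=[
    {"x": 0,"y": 0,"z": 0,"ax": 0,"ay": 0,"az": 0},
    {"x": 0,"y": 0,"z": 0,"ax": 0,"ay": 0,"az": 0},
    {"x": 0,"y": 0,"z": 0,"ax": 0,"ay": 0,"az": 0},
    {"x": 0,"y": 0,"z": 0,"ax": 0,"ay": 0,"az": 0},
    {"x": 0,"y": 0,"z": 0,"ax": 0,"ay": 0,"az": 0},
    {"x": 0,"y": 0,"z": 0,"ax": 0,"ay": 0,"az": 0},
    {"x": 0,"y": 0,"z": 0,"ax": 0,"ay": 0,"az": 0},
    {"x": 0,"y": 0,"z": 0,"ax": 0,"ay": 0,"az": 0},
    {"x": 0,"y": 0,"z": 0,"ax": 0,"ay": 0,"az": 0},
    {"x": 0,"y": 0,"z": 0,"ax": 0,"ay": 0,"az": 0},
    {"x": 0,"y": 0,"z": 0,"ax": 0,"ay": 0,"az": 0},
    {"x": 0,"y": 0,"z": 0,"ax": 0,"ay": 0,"az": 0},
    {"x": 0,"y": 0,"z": 0,"ax": 0,"ay": 0,"az": 0},
    {"x": 0,"y": 0,"z": 0,"ax": 0,"ay": 0,"az": 0},
    {"x": 0,"y": 0,"z": 0,"ax": 0,"ay": 0,"az": 0},
    {"x": 0,"y": 0,"z": 0,"ax": 0,"ay": 0,"az": 0},
    {"x": 0,"y": 0,"z": 0,"ax": 0,"ay": 0,"az": 0},
    {"x": 0,"y": 0,"z": 0,"ax": 0,"ay": 0,"az": 0},
    {"x": 0,"y": 0,"z": 0,"ax": 0,"ay": 0,"az": 0},
    {"x": 0,"y": 0,"z": 0,"ax": 0,"ay": 0,"az": 0},
  ],
)

```text
time: 11.35
position: [0.5663, 0.0615, 0.0821]
tcp_rot: [0.99, -0.138, 0.0, -0.0]
ft_force: [-0.1, -0.6, -1.3]
grip_width: 0.746
gripper_force: 30.0
```

```bash
python3 snap.py w6; python3 - <<'E'
import cv2,numpy as np
a=cv2.imread("pics/w5.png").astype(float);b=cv2.imread("pics/w6.png").astype(float)
print(np.abs(a-b)[180:300,190:370].mean())
g=lambda i,x0,x1,y0,y1:np.float32(i[y0:y1,x0:x1,1])
for n,r in(("leaf",(205,352,246,300)),("jamb",(190,372,60,200))): print(n,cv2.phaseCorrelate(g(a,*r),g(b,*r)))
E
```

```text
11.35 [0.5663 0.0615 0.0821] [ 0.9905 -0.1377  0.     -0.    ]
1.0623765432098766
leaf ((-0.01586967957045715, -0.009743459296405632), 1.0355695903448412)
jamb ((-0.04107319078380556, 0.14594039327343467), 0.990271042894434)
```

Nothing moved during the hold, and the wrist force of about −1.3 N is just the leaf's own weight. Handing in.

```bash
python3 -c "
from workcell import ctrl
print(ctrl.finish_job())"
```

```text
the job is handed in; nothing more can be done
None
```

The two-knuckle leaf is held level in the jamb leaf's gaps with the bores in line to about 0.2 mm by camera; it stayed steady and unpressed for over 4 s, and I handed the job in at about 11.4 s with the gripper still holding it (no verdict was returned).

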